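# Take the pile of spectrometry things apart and put each in its own tray

## Robot

A 7-joint arm with a two-finger parallel gripper is mounted at the origin on a cart in front of the work surface, level with it; the furniture and walls round the work are solid. World frame = base frame: x ahead of the robot, y to its left, z up, the work surface at z = 0. Lengths are in mm, angles in rad, forces in N, time in s.
With the tool pointing down it reaches from about 400 to 875 mm from the base axis. Payload 19.3 kg.
Tool frame: the origin (TCP) lies at the very end of the fingers, on their centre line; the grasp point (between the pads) lies 19 mm behind it (grip_point_offset is the z of the grasp point in the tool frame, in mm); z points along the fingers, x is the direction in which the jaws open and shut, and the axes are right-handed (so a half turn about z gives the same grasp; the last joint's range is limited). The gripper opens to 85 mm and grips with 20 to 120 N. Pads are 22 mm wide; open, the fingers measure 114 mm over their backs; the gripper's body (76 mm by 85 mm) begins 54 mm behind the grasp point. The pads swing forward as they close: fully open they stand 13 mm farther back than shut.
Start: joints at [-1.257, 0.521, -0.036, 1.599, 0.021, 1.021, -0.113], TCP at [234.047, 579.514, 231.291] pointing down, gripper open.
Joint ranges: [-2.91, 2.91], [-0.3, 2.13], [-1.5, 1.42], [0.17, 2.43], [-1.26, 4.41], [0.16, 1.93], [-2.52, 2.52]. Speed limits (rad/s): [1.89, 1.89, 2.39, 2.39, 3.01, 3.01, 3.01].

## Interface

Orientations are given as a 3x3 rotation matrix whose columns are the frame's x, y, z axes.
In Python, from workcell import movep, movel, goto_joints, open_gripper, clamp, wait, inverse_kinematics, read_state, camera, PlanningError, finish_job, grip_point_offset gives the robot as it stands. Calls block until the motion is done:
- movep(position, orientation): joint-space move of the TCP to a pose.
- movel(position, frame=None, max_speed=150, guard=None): straight line of the TCP; frame=None keeps the orientation; max_speed is the mean speed in mm/s. With guard (N) it stops when the force on the tool has changed by that much, and returns True; else False.
- goto_joints(angles): joint-space move.
- open_gripper() and clamp(): open the fingers fully, or close them until they stop; the grip force is fixed at half the most.
- wait(seconds).
- inverse_kinematics(position, orientation): joint angles nearest the present ones, or None.
- read_state(): the state.
- camera(name): name is "scene" or "top" or "wrist"; returns a dict with "image" (384x512x3 uint8, blue, green, red), "range_z" (384x512 float32, mm along the optical axis (not along the pixel's ray), 0 where there is no reading), "fx", "fy", "cx", "cy" (pixels), "cam_to_world" (4x4, takes a point from camera to world coordinates). Camera axes: x right, y up, looking along -z (the intrinsics and any distortion apply to the point x, -y, -z); pixel columns grow to the right and rows downward; lengths in mm; the calibration is good to about 2 mm. A picture is of the moment at which its call begins.
A pose or a line that the arm cannot do raises PlanningError and nothing moves.
- finish_job(): hands the job in, once; it reports no verdict.
The state is a dict: "time": time; "qpos": joint angles; "qvel": joint speeds; "joint_efforts": joint torques, N m; "eef_pos": TCP position; "tool_rot": TCP orientation; "ft_force": force on the tool from outside, world axes, zero at the start; "torque": the same for the moment, N m; "finger_gap": finger opening in mm.
Only numpy, scipy, OpenCV 4.12 (cv2) and the standard library are available. Lean on these libraries where they do the work, as an engineer would, in place of code of your own. Each camera call takes 0.05 s, during which the arm holds its last target. There are 200 camera calls.

## Task

Take apart the pile on the left of the spectrophotometer and put each piece into its own grey tray on the right: the vial in the small round dish, the bottle in the larger round dish, the timer in the smaller rectangular tray and the cuvette case in the largest tray, each resting flat on the tray's floor inside its rim. Unload the case completely before you move it, keep the vial and the bottle upright throughout, and leave the glass beaker and the roll of tape where they stand.

Things in the scene. Friction and masses are not known exactly. Their poses are not given: they have to be found in the camera images.
- case: Dark blue closed cuvette case, bottom of the pile: 149 mm along its y, 74 mm along its x over the lip (67 mm across x at walls and lid, where fingers close), 44 mm high, 0.16 kg. Lid fixed shut. Origin: centre of its underside, z up. It stands on the worktop; timer and bottle stand on it, 37 mm along its y either side of its centre, either one at either end.
- timer: White digital timer lying on one end of the case, keys up, with the vial standing on it: a flat box 56 mm along its x, 66 mm along its y, 16 mm high with upright sides. Origin: centre of its underside, z up; its axes start nearly parallel to the case's.
- bottle: White buffer bottle with a blue screw cap (fixed), standing on the other end of the case: round body 38 mm in diameter up to about 60 mm, cap 26 mm in diameter, 75 mm high in all. Origin: centre of its underside, z up along its axis.
- vial: Small sample vial with a white screw cap (fixed), standing on the middle of the timer: round, 27 mm in diameter, 52 mm high. Origin: centre of its underside, z up along its axis.
- case_tray: Largest grey tray, fixed on the worktop, for the case: rectangular, inside 92 mm along its x by 167 mm along its y, walls 2 mm thick, floor 2 mm above the worktop, rim 5 mm above the worktop. Origin: centre of its underside, on the worktop.
- timer_tray: Smaller rectangular grey tray, fixed, for the timer: inside 74 mm along its x by 84 mm along its y, walls 2 mm, floor 2 mm and rim 5 mm above the worktop (open fingers do not fit inside beside the timer: stay above the rim). Origin: centre of its underside, on the worktop.
- bottle_dish: Larger round grey dish, fixed, for the bottle: inside diameter 60 mm, outside 64 mm, floor 2 mm and rim 5 mm above the worktop. Origin: centre of its underside, on the worktop.
- vial_dish: Smaller round grey dish, fixed, for the vial: inside diameter 42 mm, outside 46 mm, floor 2 mm and rim 5 mm above the worktop. Origin: centre of its underside, on the worktop.
- beaker: Bystander: glass beaker, 51 mm in diameter, 68 mm high, loose on the worktop in front of the spectrophotometer. Origin: centre of its underside. The spectrophotometer, the big box between the pile and the trays, is 175 mm high, its front 390 mm ahead of the robot's base axis, and spans y = -0.12 to 0.30 m.
- tape_roll: Bystander: roll of brown tape lying flat behind the pile, 96 mm in diameter, 48 mm high, loose. Origin: centre of its underside.

How it is judged:
By the outcome, as a careful person would: the job done as asked, in the order asked, and still so for the second after the job is handed in, with the robot touching nothing.
It also fails if it takes over 147 s, if anything falls off the work surface, if the arm or the gripper's body presses on something with over 40 N, if the wrist force passes 120 N, or if a joint passes its speed limit or range.

## Working session

There is one attempt and no reset: what is moved stays moved. The work goes in short steps, each a Python script; the robot and the scene stay as the last script left them, time stands still between calls to the robot, and variables do not carry over. Pictures are saved under pics/ and viewed, about 12 in all and at most 16, crops included, and the job is handed in when it is done.

```bash
ls; mkdir -p pics
python3 - <<'E'
from workcell import *
import cv2,numpy as np
print(grip_point_offset, read_state())
for n in("scene","top","wrist"):
    c=camera(n); np.savez(f"pics/{n}0.npz",**c); cv2.imwrite(f"pics/{n}0.png",c["image"])
    print(n,{k:v for k,v in c.items() if k not in("image","range_z")}, (c["range_z"]>0).mean())
a=[cv2.imread(f"pics/{n}0.png") for n in("scene","top")]
E
```

```text
pics
-18.700000000000003 {'time': 0.0, 'qpos': array([-1.25722514,  0.52201007, -0.0363423 ,  1.60001937,  0.02120483,
        1.021068  , -0.11280204]), 'qvel': array([-0.00050224, -0.00101094, -0.00106617,  0.00015323,  0.00071232,
        0.00100073, -0.00146635]), 'joint_efforts': array([-5.46185274e-04, -9.27059555e+01,  1.97988778e+00, -3.69957840e+01,
        1.80167193e-02,  7.81165611e-03,  2.43990650e-05]), 'eef_pos': array([233.91376839, 579.21411765, 230.72394469]), 'tool_rot': array([[ 3.74416426e-01,  9.27260599e-01, -3.47801259e-04],
       [ 9.27259992e-01, -3.74416580e-01, -1.06424299e-03],
       [-1.11705315e-03,  7.59678649e-05, -9.99999373e-01]]), 'ft_force': array([-0.1635417 ,  0.97454307, -0.51824114]), 'torque': array([-0.03283415, -0.03614264, -0.03991091]), 'finger_gap': 85.24968306985004}
scene {'fx': 466.78698200537355, 'fy': 466.78698200537355, 'cx': 262.96263784827386, 'cy': 185.2398510078406, 'cam_to_world': array([[-8.99771202e-01,  1.98820038e-01, -3.88435807e-01,
        -7.63700967e+01],
       [-4.36327988e-01, -3.98819738e-01,  8.06573434e-01,
  
[... 483 characters left out ...]
       4.30675206e+01],
       [ 1.63555248e-03,  2.19194546e-01,  9.75679802e-01,
         1.51709948e+03],
       [ 0.00000000e+00,  0.00000000e+00,  0.00000000e+00,
         1.00000000e+00]])} 0.9960988362630209
wrist {'fx': 275.0424679946684, 'fy': 275.0424679946684, 'cx': 252.08396705164023, 'cy': 196.34187613817713, 'cam_to_world': array([[ 3.73635388e-01, -8.83097824e-01, -2.83786594e-01,
         1.61713234e+02],
       [ 9.27573062e-01,  3.54994935e-01,  1.16562473e-01,
         6.08388380e+02],
       [-2.19326296e-03, -3.06784665e-01,  9.51776423e-01,
         3.72774309e+02],
       [ 0.00000000e+00,  0.00000000e+00,  0.00000000e+00,
         1.00000000e+00]])} 0.9961751302083334
```

View pics/scene0.png

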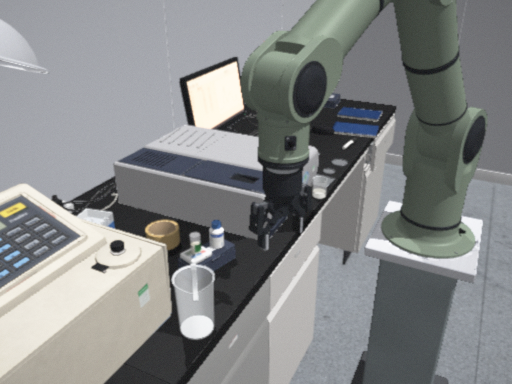

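View pics/top0.png

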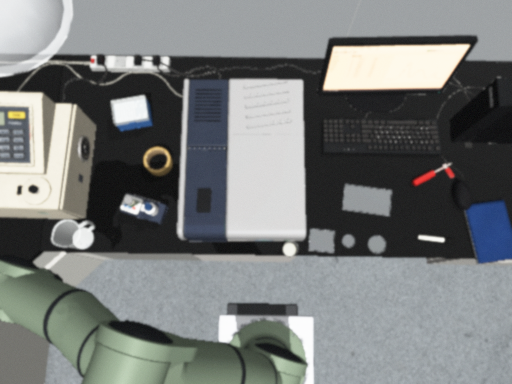

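View pics/wrist0.png

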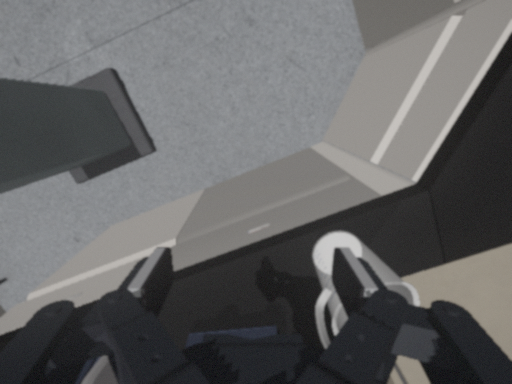

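The top view shows the pile at about (142,208), tape at (157,161), and the beaker at (290,249). The trays are at (322,240) timer, (348,241) vial dish, (377,244) bottle dish and (367,199) case. The wrist view is still too far off to the side. Next I'll get coarse positions from the depth, then look from close by.

```bash
cat > h.py <<'E'
import numpy as np, cv2
from workcell import *
def rays(c,uv):
    uv=np.atleast_2d(np.asarray(uv,float)); M=c["cam_to_world"]
    d=np.c_[(uv[:,0]-c["cx"])/c["fx"],-(uv[:,1]-c["cy"])/c["fy"],-np.ones(len(uv))]
    return M[:3,3], d@M[:3,:3].T
def onplane(c,uv,z):
    o,d=rays(c,uv); return o+d*((z-o[2])/d[:,2])[:,None]
def cloud(c):
    v,u=np.mgrid[:384,:512]; o,d=rays(c,np.c_[u.ravel(),v.ravel()])
    return (o+d*c["range_z"].reshape(-1,1)).reshape(384,512,3)
def snap(n,tag):
    c=camera(n); np.savez(f"pics/{tag}.npz",**c); cv2.imwrite(f"pics/{tag}.png",c["image"]); return c
def load(tag): return dict(np.load(f"pics/{tag}.npz"))
def R(a):  # tool down, jaw axis at angle a in world
    x=np.array([np.cos(a),np.sin(a),0]); z=np.array([0,0,-1.]); return np.c_[x,np.cross(z,x),z]
def pca(p):
    w,V=np.linalg.eigh(np.cov(p.T)); return np.degrees(np.arctan2(V[1,1],V[0,1]))
E
python3 - <<'E'
from h import *
c=load("top0"); P=cloud(c)
for n,u,v in [("pile",142,208),("tape ring",157,149),("beaker",290,249),("ttray",322,240),("vd",348,241),("bd",377,244),("ct",367,199)]:
    print(n,P[v,u].round(), onplane(c,(u,v),2).round(1))
roi=P[190:226,115:170].reshape(-1,3); col=c["image"][190:226,115:170].reshape(-1,3)
for lo,hi in((30,52),(52,70),(85,105),(105,130)):
    m=(roi[:,2]>lo)&(roi[:,2]<hi); q=roi[m]; print(lo,hi,m.sum(), q.mean(0).round(1) if m.any() else "", q.min(0).round(),q.max(0).round())
q=roi[(roi[:,2]>30)&(roi[:,2]<130)]; print("axis",pca(q[:,:2]))
im=c["image"]; g=im.mean(2)
for n,(u0,u1,v0,v1) in dict(ttray=(304,338,224,256),vd=(339,358,230,252),bd=(364,390,232,256),ct=(336,398,178,220)).items():
    s=g[v0:v1,u0:u1]; m=(s>70).astype(np.uint8); 
    k,l,st,ce=cv2.connectedComponentsWithStats(m); i=1+st[1:,4].argmax(); v,u=np.nonzero(l==i)
    w=onplane(c,np.c_[u+u0,v+v0],4)[:,:2]; r=cv2.minAreaRect(w.astype(np.float32)); print(n,len(u),w.mean(0).round(1),r)
E
```

```text
pile [508. 437.  49.] [[517.1 449.4   2. ]]
tape ring [724. 398.  52.] [[740.4 409.9   2. ]]
beaker [377. -81.  21.] [[378.3 -82.1   2. ]]
ttray [ 413. -196.   -4.] [[ 411.8 -195.4    2. ]]
vd [ 410. -288.    0.] [[ 409.6 -287.3    2. ]]
bd [ 401. -389.    2.] [[ 400.6 -389.3    2. ]]
ct [ 562. -360.    4.] [[ 562.6 -360.9    2. ]]
30 52 398 [501.9 412.7  44.9] [461. 358.  30.] [559. 515.  52.]
52 70 252 [513.6 461.8  61.2] [463. 368.  52.] [557. 510.  69.]
85 105 66 [500.2 410.   96.9] [481. 381.  86.] [528. 472. 105.]
105 130 113 [510.1 431.6 115.9] [487. 388. 105.] [534. 481. 126.]
axis 75.9220346633197
ttray 621 [ 410.2 -191.9] ((410.6025085449219, -192.11216735839844), (94.1334457397461, 84.40599822998047), 85.62870788574219)
vd 149 [ 411.3 -287. ] ((411.259765625, -286.915283203125), (42.41358184814453, 46.639808654785156), 88.3004150390625)
bd 284 [ 400.4 -386.9] ((400.4782409667969, -385.59368896484375), (63.40863037109375, 64.2104263305664), 0.8688685894012451)
ct 1344 [ 560.2 -358.9] ((560.6094360351562, -359.4969787597656), (177.1652069091797, 102.97904205322266), 82.94019317626953)
```

Run:
```python
from h import *
a=np.radians(-14); 
for k in (a,a+np.pi): print(np.round(inverse_kinematics([505,440,240],R(k)),2) if inverse_kinematics([505,440,240],R(k)) is not None else None)
movep([505,440,240],R(a))
c=snap("wrist","w1"); print(read_state()["time"])
cv2.imwrite("pics/w1b.png",cv2.resize(c["image"],(768,576),interpolation=cv2.INTER_CUBIC))
```

```text
[-1.02  0.61  0.34  1.47 -0.22  1.09 -0.87]
[-0.56  0.61 -0.39  1.45  0.24  1.13  1.91]
1.3667
```

View pics/w1b.png

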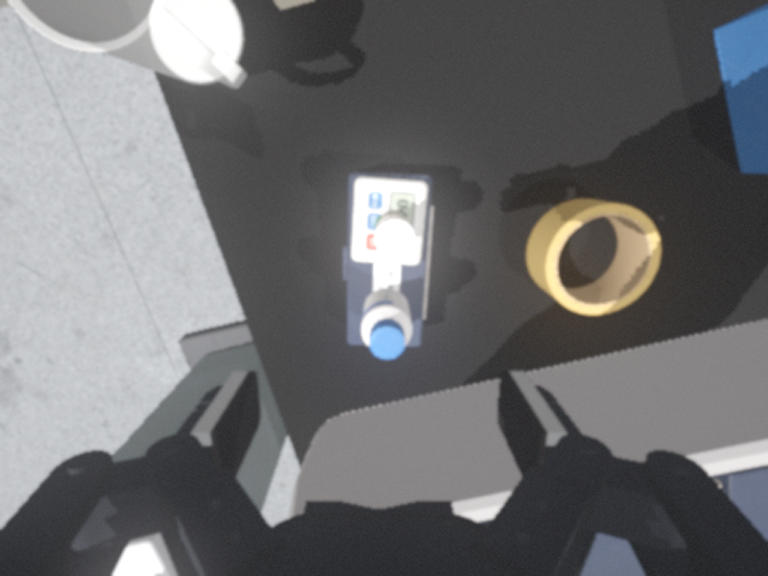

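The wrist view (shown at 1.5x) has the vial cap at (397,235), standing on the timer at the far end. The bottle's blue cap is at (387,340), the case lies almost upright in the image, and the tape is at (593,257). The fingers straddle the case's short side, as planned.

```bash
cat > meas.py <<'E'
from h import *
def comp(m,near=None):
    k,l,st,ce=cv2.connectedComponentsWithStats(m.astype(np.uint8)); i=1+st[1:,4].argmax()
    v,u=np.nonzero(l==i); return np.c_[u,v]
def pile(c):
    P=cloud(c); hsv=cv2.cvtColor(c["image"],cv2.COLOR_BGR2HSV); H,S,V=cv2.split(hsv); Z=P[...,2]
    box=np.zeros(Z.shape,bool); box[105:240,220:300]=True
    out={}
    def lev(n,m,z):
        uv=comp(m&box); w=onplane(c,uv,z)[:,:2].astype(np.float32); (x,y),r=cv2.minEnclosingCircle(w); rc=cv2.minAreaRect(w)
        zz=Z[uv[:,1],uv[:,0]]
        print(n,len(uv),"mean",w.mean(0).round(1),"circ",round(x,1),round(y,1),round(r,1),"rect",np.round(rc[0],1),np.round(rc[1],1),round(rc[2],1),"z",np.median(zz).round(1))
    lev("bcap",(H>95)&(H<125)&(S>110)&(V>110)&(Z>100),119)
    lev("vcap",(Z>106)&(S<60)&(V>150)&(np.arange(384)[:,None]<180),112)
    lev("timer",(Z>52)&(Z<68)&(V>120),60)
    lev("case",(Z>36)&(Z<50),44)
if __name__=="__main__":
    import sys; pile(load(sys.argv[1]))
E
python3 meas.py w1
python3 - <<'E'
from h import *
c=load("w1");P=cloud(c)
for v in range(112,236,6): print(v,P[v,225:296:5,2].round().astype(int))
E
```

```text
bcap 78 mean [498.7 391.6] circ 499.0 395.1 11.0 rect [497.8 392.6] [10.2 21.5] 63.9 z 118.6
vcap 578 mean [522.  467.8] circ 522.5 467.8 13.8 rect [522.  467.7] [26.8 25.8] 76.3 z 111.8
timer 1958 mean [520.1 476.7] circ 520.3 471.7 40.3 rect [520.2 471.6] [65.  55.1] 72.3 z 59.9
case 2398 mean [507.4 428.8] circ 510.2 434.8 79.3 rect [509.6 435.3] [147.6  71.5] 74.1 z 43.8
112 [ 1  0  0  0 -1 -1  1 -1 -1  1  0  0  0  0 -1]
118 [ 0 -1 43 56 56 44 43 45 42 45 44 45 43  0 -1]
124 [-1 -1 43 60 61 62 60 61 60 59 60 60 55  0  0]
130 [ 0 -1 44 59 61 61 60 60 60 61 60 61 44 -1 -1]
136 [ 0 -1 44 59 61 60 60 60 61 60 60 60 45  1 -2]
142 [ 0 -1 43 58 61 60 68 85 83 60 60 60 44 -1  1]
148 [  0  -1  44  60  61  60 108 112 111 112  60  60  44   0  -1]
154 [  1   0  45  61  61  93 112 112 112 112 110  60  44   0   0]
160 [  0  -1  57  61  59 112 112 112 113 111 111  60  43   1   0]
166 [ -1  40  58  62  61  61 111 112 111 112  59  59  43  -2  -1]
172 [  0  40  45  59  60  60  60  60 113  61  61  57  35   1  -2]
178 [ 0 40 43 45 44 44 45 44 44 42 44 43 35  0  0]
184 [ 0 41 44 43 44 44 45 45 44 45 46 44 36  0  0]
190 [ 0 -1 44 43 44 45 45 45 44 44 43 44 35 -1 -1]
196 [ 0  0 44 44 45 58 67 66 59 44 45 43  0 -1 -1]
202 [-2 -1 44 44 66 82 88 87 82 67 44 44 -1 -1  0]
208 [ 0  1 44 43 88 96 97 99 97 92 43 43 -1  0  0]
214 [ -1   0  44  44  96 101 109 108 101  98  45  43  -1   1  -1]
220 [  0   0  44  44 100 117 118 119 118 100  44  44  -2   1  -1]
226 [  0  -1  46  44  98 118 118 119 119 100  44  44   0   1  -1]
232 [ -1   0  -1  -2  -1 119 119 119 119   1   1   0   0  -1  -1]
```

Run:
```python
from h import *
from meas import comp
c=load("w1");P=cloud(c); Z=P[...,2]; m=(Z>114.5)&(Z<124); m[:210]=False; m[245:]=False; m[:,:240]=False;m[:,280:]=False
uv=comp(m); w=onplane(c,uv,119)[:,:2].astype(np.float32); print("bottle",len(uv),w.mean(0),cv2.minEnclosingCircle(w),uv.min(0),uv.max(0))
a=np.radians(-16); v=[522.3,467.8]
for p in ([522,468,240],[450,-220,240],[411,-287,16],[400,-387,20],[411,-193,6],[561,-359,10],[480,100,240]):
    for k in (a,): q=inverse_kinematics(p,R(k)); print(p,None if q is None else q.round(2))
movel(v+[130],R(a),200); movel(v+[74],None,80); clamp(); print(read_state()["finger_gap"],read_state()["time"])
movel(v+[100],None,60); movel(v+[240],None,200); s=read_state(); print(s["finger_gap"],s["time"],s["eef_pos"])
snap("wrist","w2"); snap("scene","s2")
```

```text
bottle 432 [500.6187  399.76523] ((500.6930847167969, 399.720458984375), 13.094765663146973) [247 216] [270 239]
[522, 468, 240] [-1.02  0.67  0.35  1.38 -0.24  1.14 -0.92]
[450, -220, 240] [-0.18  0.38  0.68  1.94 -0.3   0.93  0.36]
[411, -287, 16] [ 0.34  0.7   0.21  2.07 -0.34  0.41  0.54]
[400, -387, 20] [ 0.48  0.75  0.26  1.93 -0.36  0.51  0.71]
[411, -193, 6] [ 0.19  0.68  0.15  2.18 -0.33  0.3   0.35]
[561, -359, 10] [ 0.31  0.88  0.28  1.62 -0.34  0.68  0.47]
[480, 100, 240] [-0.68  0.32  0.45  1.95 -0.17  0.9  -0.42]
25.004131649207437 3.525
24.789637816909565 4.9583 [521.79794157 467.52181923 238.64474002]
```

Run:
```python
from h import *
movel([450,-200,245],None,300)
c=snap("wrist","w3"); s=read_state(); print(s["finger_gap"],s["time"],s["eef_pos"])
b=np.hstack([cv2.imread("pics/s2.png")[200:340,120:300],]); b=cv2.resize(b,(390,300)); a=cv2.resize(c["image"],(400,300))
cv2.imwrite("pics/v3.png",np.hstack([a,b]))
```

```text
24.618476936333398 7.5 [ 450.1635808  -199.2801549   244.97233249]
```

View pics/v3.png

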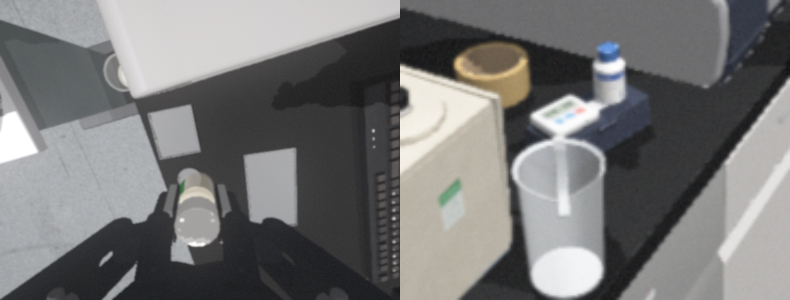

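The left half shows the vial held upright, the timer tray at (175,130) and the case tray at (270,185), while the hand hides the dishes. The right half shows the bottle and timer undisturbed on the case. I'll move further right to see all the trays.

Run:
```python
from h import *
movel([440,-430,260],None,300)
c=snap("wrist","w4"); print(read_state()["time"])
cv2.imwrite("pics/w4b.png",cv2.resize(c["image"],(768,576)))
g=c["image"].astype(int).mean(2); S=cv2.cvtColor(c["image"],cv2.COLOR_BGR2HSV)[...,1]; P=cloud(c)
m=((g>75)&(abs(P[...,2])<15)&(P[...,0]>355)).astype(np.uint8)
k,l,st,ce=cv2.connectedComponentsWithStats(m)
for i in range(1,k):
    if st[i,4]>300:
        v,u=np.nonzero(l==i); w=onplane(c,np.c_[u,v],5)[:,:2].astype(np.float32); r=cv2.minAreaRect(w)
        print(st[i],ce[i].round(),"rect",np.round(r[0],1),np.round(r[1],1),round(r[2],1),"circ",cv2.minEnclosingCircle(w),"g",g[l==i].mean().round())
```

```text
8.4667
[ 145    0   71   37 2027] [179.  15.] rect [ 407.7 -220.8] [40.9 81.8] 84.0 circ ((407.7478332519531, -219.42259216308594), 44.24526596069336) g 163.0
[  278    14    84   148 10284] [322.  86.] rect [ 558.6 -361.3] [175.4 101.1] 82.8 circ ((559.0684204101562, -361.239013671875), 98.7919921875) g 167.0
[ 182   50   38   41 1196] [200.  70.] rect [ 409.8 -289.9] [48.6 48.8] 69.6 circ ((409.4896240234375, -289.62103271484375), 24.82040786743164) g 159.0
[ 167   85   74  151 2293] [212. 149.] rect [ 396.5 -411.3] [ 72.8 233.2] 0.0 circ ((365.95440673828125, -411.35491943359375), 116.7052001953125) g 148.0
[381 194  69  90 874] [423. 251.] rect [ 660.7 -613.7] [ 58.7 181.8] 14.4 circ ((646.677490234375, -617.2510986328125), 90.87928009033203) g 129.0
[249 304  37  35 364] [268. 327.] rect [ 387.6 -708.3] [64.5 62.6] 87.2 circ ((385.8104553222656, -707.5814208984375), 42.97406005859375) g 109.0
[331 338  28  35 355] [343. 358.] rect [ 500.1 -824.1] [22.8 94.9] 24.1 circ ((507.6192626953125, -820.7434692382812), 47.53322219848633) g 102.0
```

View pics/w4b.png

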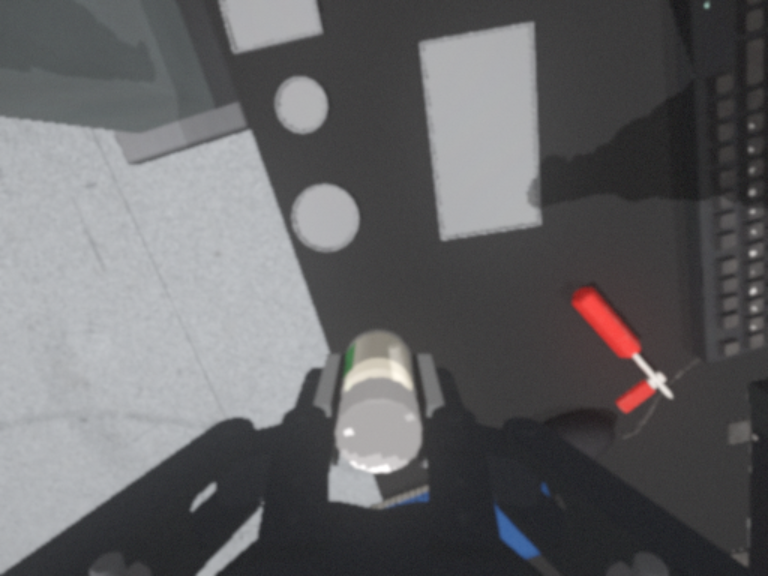

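Dishes are clear in this view: vial dish (301,105), bottle dish (325,217), case tray (485,130). I'll get the bottle dish and timer tray, then place the vial.

Run:
```python
from h import *
def blob(tag,u0,u1,v0,v1,th=85):
    c=load(tag); g=c["image"].astype(int).mean(2); m=np.zeros(g.shape,np.uint8); m[v0:v1,u0:u1]=g[v0:v1,u0:u1]>th
    m=cv2.morphologyEx(m,cv2.MORPH_OPEN,np.ones((5,5)))
    k,l,st,ce=cv2.connectedComponentsWithStats(m); i=1+st[1:,4].argmax(); v,u=np.nonzero(l==i)
    w=onplane(c,np.c_[u,v],4)[:,:2].astype(np.float32); r=cv2.minAreaRect(w)
    print(tag,st[i],"mean",w.mean(0).round(1),"rect",np.round(r[0],1),np.round(r[1],1),round(r[2],1),"circ",np.round(cv2.minEnclosingCircle(w)[0],1))
blob("w4",196,242,118,172); blob("w4",180,222,48,92); blob("w4",277,364,12,164); blob("w3",188,262,130,206); blob("w3",308,384,185,300)
```

```text
w4 [ 196  122   44   47 1707] mean [ 399.7 -389.1] rect [ 400.1 -389.9] [65.5 62.4] 73.3 circ [ 398.7 -389.5]
w4 [ 182   50   37   40 1157] mean [ 409.6 -288.9] rect [ 409.1 -289.1] [47.5 47.7] 71.9 circ [ 409.5 -289.3]
w4 [  279    14    83   147 10135] mean [ 559.8 -355. ] rect [ 558.9 -361. ] [174.5  99.7] 82.9 circ [ 559.3 -361.2]
w3 [ 189  133   68   72 3629] mean [ 409.9 -192.5] rect [ 409.5 -194.1] [91.5 81.8] 85.2 circ [ 409.8 -194. ]
w3 [ 312  189   69  101 5971] mean [ 562.1 -348.6] rect [ 559.1 -360.9] [174.7  99.8] 82.9 circ [ 558.8 -360.8]
```

Run:
```python
from h import *
a=np.radians(-16); d=[410,-288.8]; b=[500.6,399.7]
movel(d+[80],None,250); print(movel(d+[15.5],None,50,guard=6),read_state()["eef_pos"]); open_gripper()
movel(d+[100],None,150); movel(d+[240],None,300)
movel(b+[240],R(a),350); c=snap("wrist","w5a")
movel(b+[150],None,250); movel(b+[64],None,100); clamp(); print(read_state()["finger_gap"])
movel(b+[85],None,60); movel(b+[245],None,200); s=read_state(); print(s["finger_gap"],s["time"]); snap("top","t5");snap("wrist","w5"); snap("scene","s5")
im=[cv2.resize(cv2.imread("pics/w5.png"),(400,300)),cv2.resize(cv2.imread("pics/t5.png")[170:290,80:400],(400,150)),cv2.resize(cv2.imread("pics/s5.png")[150:300,120:360],(400,250))]
cv2.imwrite("pics/v5.png",np.hstack([np.vstack([im[0],np.zeros((100,400,3),np.uint8)]),np.vstack(im[1:])]))
```

```text
True [ 409.8626374  -288.76852577   15.84447222]
36.120068946704606
36.16552269024795 18.4
```

View pics/v5.png

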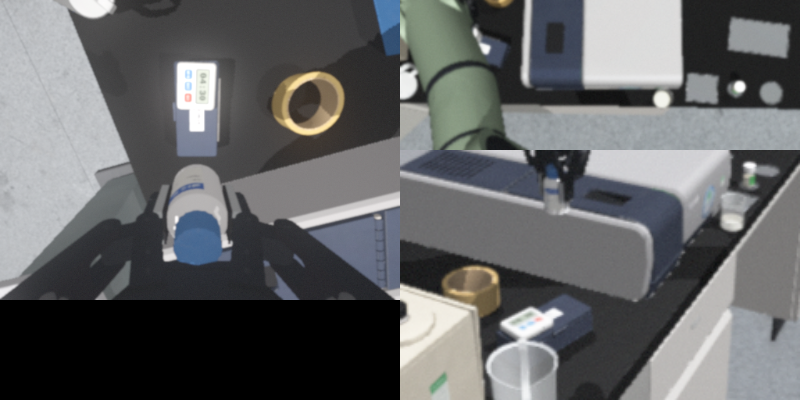

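The bottle is held upright, the vial stands in its dish (top inset, 738,88), and the timer still lies on the case. Next I'll place the bottle and measure the timer from above on the way back.

Run:
```python
from h import *
from meas import comp
a=np.radians(-16); d=[400,-389]
movel([440,-380,245],None,350); movel(d+[90],None,200); print(movel(d+[21.5],None,50,guard=6),read_state()["eef_pos"]); open_gripper()
movel(d+[110],None,150); movel(d+[245],None,300)
movel([505,420,230],R(a),350); c=snap("wrist","w6"); print(read_state()["time"])
P=cloud(c);Z=P[...,2]; box=np.zeros(Z.shape,bool); box[60:260,200:310]=True
for n,m,z in(("timer",(Z>52)&(Z<68),60),("case",(Z>41.5)&(Z<68),44)):
    uv=comp(m&box); w=P[uv[:,1],uv[:,0],:2].astype(np.float32); r=cv2.minAreaRect(w); print(n,len(uv),np.round(r[0],1),np.round(r[1],1),round(r[2],1),uv.min(0),uv.max(0))
cv2.imwrite("pics/w6b.png",cv2.resize(c["image"][60:260,180:340],(640,800))[:600])
```

```text
True [ 399.88129355 -388.98811392   21.98483848]
27.6083
timer 2976 [520.4 470.9] [65.8 55.4] 72.5 [227  99] [277 159]
case 6688 [509.3 434.3] [147.4  69.1] 74.0 [223  97] [281 218]
```

Run:
```python
from h import *
for deg in (-4.7,175.3,85.3,-94.7):
    for p in ([409.8,-193.5,240],[409.8,-193.5,5]):
        q=inverse_kinematics(p,R(np.radians(deg))); print(deg,p,None if q is None else q.round(2))
q=inverse_kinematics([520.3,471.3,240],R(np.radians(162.4))); print(None if q is None else q.round(2))
```

```text
-4.7 [409.8, -193.5, 240] [-0.24  0.29  0.67  2.05 -0.23  0.88  0.48]
-4.7 [409.8, -193.5, 5] [ 0.22  0.68  0.12  2.19 -0.27  0.29  0.49]
175.3 [409.8, -193.5, 240] [-0.54  0.46  1.15  2.06 -0.52  0.96 -2.33]
175.3 [409.8, -193.5, 5] [-0.11  0.79  0.58  2.2  -1.05  0.46 -1.9 ]
85.3 [409.8, -193.5, 240] [ 0.03  0.25  0.33  2.04 -0.1   0.88  1.91]
85.3 [409.8, -193.5, 5] [ 0.37  0.67 -0.08  2.18  0.17  0.3   1.64]
-94.7 [409.8, -193.5, 240] [-0.46  0.38  0.99  2.05 -0.4   0.92 -0.9 ]
-94.7 [409.8, -193.5, 5] [ 0.05  0.71  0.34  2.19 -0.71  0.34 -0.65]
[-0.58  0.67 -0.42  1.34  0.28  1.18  1.82]
```

View pics/w6b.png

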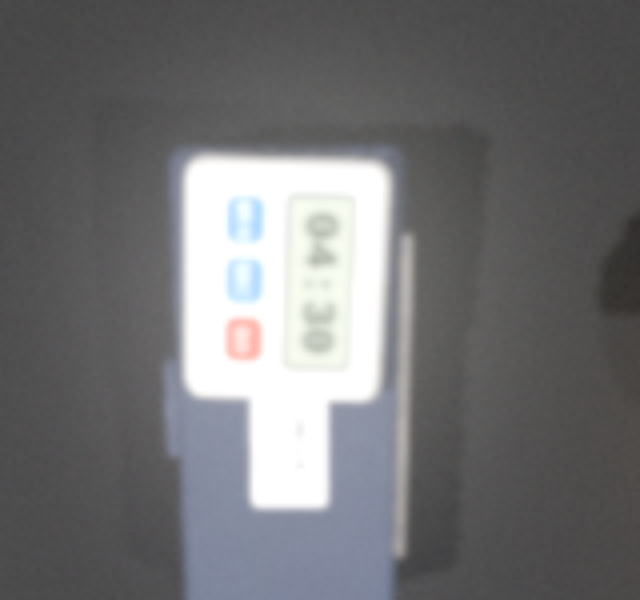

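Run:
```python
import cv2,numpy as np
a=cv2.imread("pics/scene0.png")[170:280,230:330]; cv2.imwrite("pics/g.png",cv2.resize(a,(500,550),interpolation=cv2.INTER_CUBIC))
```

```text
(no output)
```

View pics/g.png

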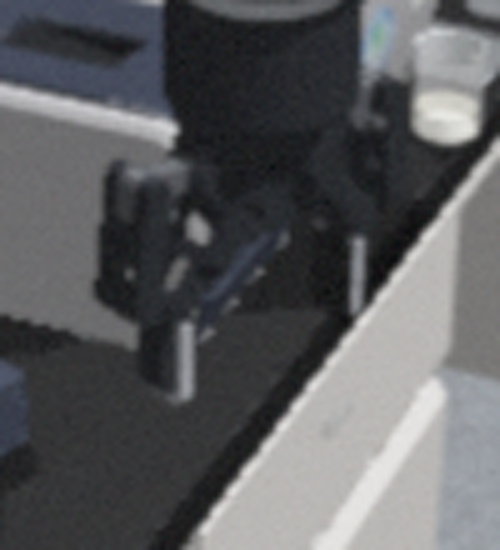

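The crop shows the timer square on the far end of the case. The case has a hinge strip along its right side (405,235–560) and a latch at left centre (172,410). No camera housing shows on the hand. Picking the timer now.

Run:
```python
from h import *
a=np.radians(-17.6); t=[520.3,471.3]
movel(t+[110],R(a),200); print(movel(t+[47],None,60,guard=10)); clamp(); s=read_state(); print(s["finger_gap"],s["eef_pos"],s["ft_force"])
movel(t+[62],None,40); s=read_state(); print(s["finger_gap"])
movel(t+[235],None,200); c=snap("wrist","w7");snap("scene","s7"); s=read_state(); print(s["finger_gap"],s["time"])
im=[cv2.resize(c["image"],(400,300)),cv2.resize(cv2.imread("pics/s7.png")[150:300,120:320],(400,300))]
cv2.imwrite("pics/v7.png",np.hstack(im))
```

```text
False
54.168018380011425 [520.48439822 471.49457748  47.75755766] [-0.81053853 -1.06866713  6.63539657]
54.266916073503566
54.07920669452276 31.675
```

View pics/v7.png

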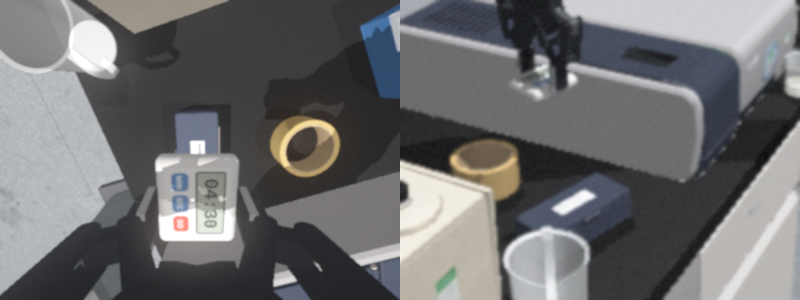

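The timer is gripped level with the case left bare. I'm carrying it to its tray.

Run:
```python
from h import *
t=[409.8,-194.2]
movel([430,-196,240],R(np.radians(-4.7)),300); c=snap("wrist","w8"); movel(t+[60],None,200)
print(movel(t+[20],None,80,guard=8),read_state()["eef_pos"]); print(movel(t+[4.5],None,30,guard=6),read_state()["eef_pos"]); s=read_state(); print(s["finger_gap"],s["ft_force"])
open_gripper(); movel(t+[60],None,100); movel(t+[240],None,250); snap("wrist","w9"); print(read_state()["time"])
cv2.imwrite("pics/v9.png",cv2.resize(cv2.imread("pics/w9.png"),(640,480)))
```

```text
False [ 409.8570807  -194.3516828    20.22025089]
True [ 409.78220351 -194.11432746    5.24639857]
54.12222200696475 [-0.67686879  0.09370285 10.10663252]
38.3583
```

View pics/v9.png

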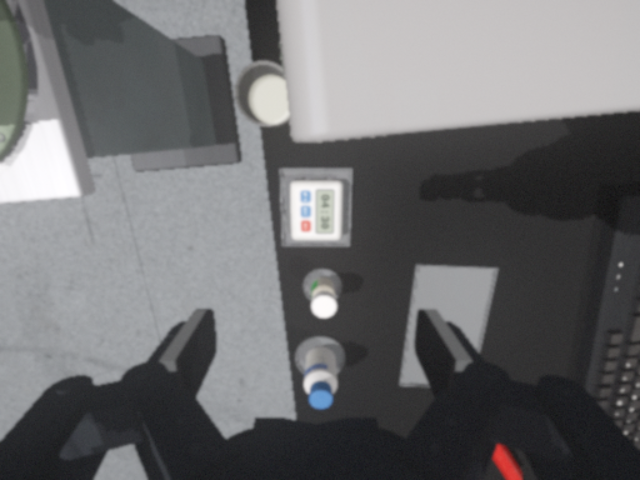

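The timer lies square inside its tray (315,210), with the vial and bottle upright in their dishes and the beaker unmoved. Next I'll measure the bare case and pick it up.

Run:
```python
from h import *
from meas import comp
a=np.radians(-16); 
c=load("w9"); P=cloud(c); Z=P[...,2]
for n,x,y in(("timer",410,-194),("vial",410,-289),("bottle",400,-389)):
    m=(abs(P[...,0]-x)<45)&(abs(P[...,1]-y)<45)&(Z>13); z=Z[m]; t=np.percentile(z,90 if n!="timer" else 50); q=P[m&(Z>t-4)]; r=cv2.minAreaRect(q[:,:2].astype(np.float32)); print(n,t.round(1),np.round(r[0],1),np.round(r[1],1),round(r[2],1), "fit", np.linalg.lstsq(np.c_[q[:,:2]-q[:,:2].mean(0),np.ones(len(q))],q[:,2],rcond=None)[0].round(3))
movel([505,425,230],R(a),350); c=snap("wrist","w10"); P=cloud(c);Z=P[...,2]; box=np.zeros(Z.shape,bool); box[60:260,200:310]=True
for lo in (41.5,30,):
    uv=comp(box&(Z>lo)&(Z<50)); w=P[uv[:,1],uv[:,0],:2].astype(np.float32); r=cv2.minAreaRect(w); print(lo,len(uv),np.round(r[0],1),np.round(r[1],1),round(r[2],1))
    v=onplane(c,uv,44)[:,:2].astype(np.float32); r=cv2.minAreaRect(v); print("  plane",np.round(r[0],1),np.round(r[1],1),round(r[2],1))
    t=np.radians(74); L=(w-[509.5,434.6])@np.c_[[np.sin(t),-np.cos(t)],[np.cos(t),np.sin(t)]]; print("  x/y pct",np.percentile(L,[0.5,2,5,50,95,98,99.5],axis=0).T.round(1))
print(read_state()["time"])
```

```text
timer 318.7 [ 410.6 -186.6] [27.  85.4] 85.5 fit [5.20000e-02 6.53000e-01 3.23715e+02]
vial 54.3 [ 411.7 -289.6] [26.1 25.3] 85.3 fit [-1.200e-02  4.000e-03  5.349e+01]
bottle 76.5 [ 399.8 -389.4] [25.  23.2] 85.3 fit [ 1.7000e-02 -4.5000e-02  7.6208e+01]
41.5 6600 [510.  434.5] [147.6  67.7] 74.4
  plane [510.1 434.9] [146.9  67.2] 74.4
  x/y pct [[-32.  -30.8 -28.8   0.7  30.6  32.6  33.9]
 [-72.8 -69.9 -64.5   7.8  68.3  71.5  73.7]]
30 6876 [510.3 434.4] [147.2  74.6] 74.0
  plane [510.1 434.9] [146.4  72.7] 74.0
  x/y pct [[-34.7 -31.7 -29.6   1.8  32.3  35.4  37. ]
 [-72.8 -69.8 -64.2   7.6  67.5  71.5  73.7]]
40.35
```

Run:
```python
from h import *
k=[510.0,434.6]; g=np.radians(-15.8)
movel(k+[90],R(g),200); print(movel(k+[10],None,60,guard=8),read_state()["eef_pos"]); clamp(); s=read_state(); print(s["finger_gap"],s["ft_force"])
movel(k+[25],None,40); movel(k+[245],None,180); c=snap("wrist","w11");snap("scene","s11"); s=read_state(); print(s["finger_gap"],s["time"])
im=[cv2.resize(c["image"],(400,300)),cv2.resize(cv2.imread("pics/s11.png")[130:300,120:347],(400,300))]
cv2.imwrite("pics/v11.png",np.hstack(im))
```

```text
False [510.15328763 434.76631139  10.36916532]
65.96570383160456 [-2.92188306 -1.27096371  8.5948417 ]
65.63096647427729 45.0
```

View pics/v11.png

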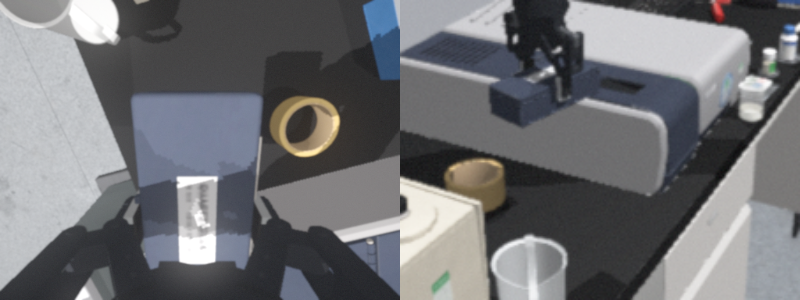

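The case is held level at its walls (gap 65.6 mm). I'm carrying it to its tray.

Run:
```python
from h import *
k=[559.2,-360.7]
movel([540,-150,250],R(np.radians(-12)),300); movel(k+[200],R(np.radians(-7.1)),250); movel(k+[50],None,150)
print(movel(k+[20],None,60,guard=8)); print(movel(k+[10.5],None,30,guard=6)); s=read_state(); print(s["eef_pos"],s["ft_force"])
open_gripper(); movel(k+[90],None,80); movel(k+[240],None,250); movel([500,-420,300],None,250)
c=snap("wrist","w12");t=snap("top","t12"); print(read_state()["time"])
P=cloud(c);Z=P[...,2]; row=(np.arange(384)<230)[:,None]
for n,x,y,h,r0 in(("timer",410,-194,18,40),("vial",410,-289,54,25),("bottle",400,-389,77,30),("case",559,-361,46,80)):
    m=(abs(P[...,0]-x)<r0)&(abs(P[...,1]-y)<max(r0,45))&(abs(Z-h)<6)&row; 
    if n=="case": m=(abs(P[...,0]-x)<50)&(abs(P[...,1]-y)<90)&(abs(Z-h)<6)
    q=P[m]; r=cv2.minAreaRect(q[:,:2].astype(np.float32)); print(n,len(q),np.round(r[0],1),np.round(r[1],1),round(r[2],1),"slopes,z",np.linalg.lstsq(np.c_[q[:,:2]-q[:,:2].mean(0),np.ones(len(q))],q[:,2],rcond=None)[0].round(3))
cv2.imwrite("pics/v12.png",np.hstack([cv2.resize(c["image"],(480,360)),cv2.resize(t["image"][140:280,260:410],(320,360))]))
```

```text
False
True
[ 559.59945173 -360.92722062   12.65542112] [-1.78199996  0.47187061 10.08011477]
53.1
timer 1255 [ 409.6 -211. ] [35.6 55.7] 84.6 slopes,z [-4.0000e-03  3.7000e-02  1.7133e+01]
vial 372 [ 411.5 -290.6] [25.4 26.5] 57.6 slopes,z [-3.6000e-02  3.5000e-02  5.3086e+01]
bottle 288 [ 400.1 -390.1] [23.9 24.2] 82.2 slopes,z [-2.7000e-02 -2.2000e-02  7.5983e+01]
case 5449 [ 559.2 -361. ] [147.9  70.2] 83.1 slopes,z [ 4.0000e-03 -3.0000e-03  4.5806e+01]
```

View pics/v12.png

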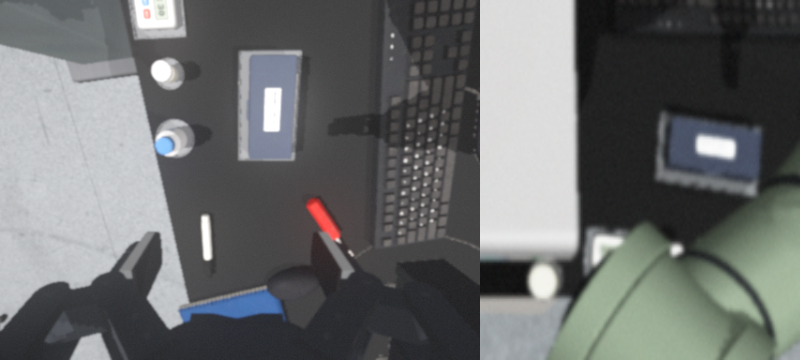

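The case sits level (top at 45.8 mm) and centred in its tray, with the vial and bottle upright. I'll do one full check of the timer and the bystanders, then hand in.

Run:
```python
from h import *
movel([460,-330,330],None,200); c=snap("wrist","w13"); t=snap("top","t13"); P=cloud(c);Z=P[...,2]
g=c["image"].astype(int).mean(2)
m=(abs(P[...,0]-410)<45)&(abs(P[...,1]+194)<45)&(abs(Z-18)<5); q=P[m]; r=cv2.minAreaRect(q[:,:2].astype(np.float32)); print("timer",len(q),np.round(r[0],1),np.round(r[1],1),round(r[2],1),"slopes,z",np.linalg.lstsq(np.c_[q[:,:2]-q[:,:2].mean(0),np.ones(len(q))],q[:,2],rcond=None)[0].round(3))
d0=load("top0")
for n,(v0,v1,u0,u1) in dict(beaker=(238,260,278,302),tape=(144,178,140,176)).items():
    print(n,"top diff",np.abs(d0["image"][v0:v1,u0:u1].astype(int)-t["image"][v0:v1,u0:u1]).mean().round(1))
cv2.imwrite("pics/v13.png",np.hstack([cv2.resize(c["image"],(480,360)),cv2.resize(t["image"][130:280,60:320],(320,185))[:360] if 0 else np.vstack([cv2.resize(t["image"][130:280,60:320],(320,185)),np.zeros((175,320,3),np.uint8)])]))
print(read_state()["time"])
```

```text
timer 1676 [ 411.1 -195.2] [65.6 55.8] 85.6 slopes,z [-6.0000e-03 -2.0000e-03  1.7368e+01]
beaker top diff 2.6
tape top diff 12.9
53.8667
```

View pics/v13.png

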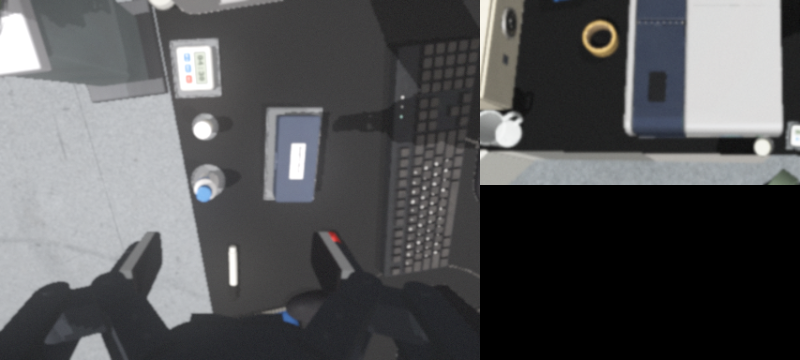

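Everything is in its tray. The tape patch differs more than the beaker's did (12.9 against 2.6), so I'll compare its position before handing in.

Run:
```python
from h import *
for t in("top0","t13"):
    c=load(t); P=cloud(c)[138:184,134:184]; m=(P[...,2]>40)&(P[...,2]<56)&(P[...,0]>590); r=cv2.minEnclosingCircle(P[m][:,:2].astype(np.float32)); print(t,m.sum(),np.round(r[0],1),round(r[1],1))
finish_job()
```

```text
top0 224 [684.8 398.5] 48.7
t13 225 [685.9 398.5] 49.2
the job is handed in; nothing more can be done
```

I unloaded the pile in the order vial, bottle, timer, then the emptied case. Each piece went into its own tray, and I handed the job in at about 54 s of the 147 s allowed.

Last checks from the wrist camera:

| Piece | Top height, measured (expected) | Position |
|---|---|---|
| Case | 45.8 mm (46) | within 1 mm of its tray's measured centre, level |
| Timer | 17.4 mm (18) | within about 2 mm of its tray's measured centre, level |
| Vial | 53–54 mm (54) | upright, about 2 mm off its dish's measured centre |
| Bottle | 76 mm (77) | upright, about 1 mm off its dish's measured centre |

- **Bystanders:** the beaker looks the same before and after. The tape's picture patch had changed in brightness, but its fitted position shifted only about 1 mm, which is within measuring noise.
- **Bad readings:** one early timer height reading was wrong because the fingers got into it, and a second saw only part of the timer. A clear view then gave the figure in the table.
- **Not checked:** I took no picture after handing in. The gripper was open and about 250 mm above the pieces at that point.

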